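Load the keyed blotting cassette and lock it in

TASK

Slide the blotting station's retaining bar all the way back, clear of the pocket. Then turn the cassette that has the offset ear so its outline matches the pocket and lower it in gently, without dropping it, until it lies flat on the pocket floor, and slide the bar fully home over its end to lock it. Let go, and leave the other things on the bench where they are.

Things in the scene. Friction and masses are not known exactly. Their poses are not given: they have to be found in the camera images.
- station: grey blotting station fixed to the bench, 220 (own x) x 150 (own y) x 60 mm high. Origin: centre of its underside; z up. In its top is the pocket: dark steel floor, 14 mm deep, the cassette's outline widened by 2 mm all round. The bar runs between two aluminium rails, 12 mm above the top (y = +-57 to +-69 mm, x = 2 to 106 mm).
- pocket (a point): centre of the main rectangle (104 x 68 mm) of the pocket, on the pocket's floor, 46 mm above the bench; at (-30, -10, 46) mm in the station's frame. Axes are the station's. The cassette is home when its origin is here and its axes agree with these.
- pocket_notch (a point): centre of the notch (32 mm along x, 18 mm along y) on the +y side of the pocket that takes the ear, on the pocket's floor, at (+28, +41) mm from point pocket in the station's axes.
- cassette: loose white cassette, about 0.14 kg: plate 100 (own x) x 64 (own y) x 13 mm, one ear (28 along x, 18 out) on its +y side, nearer the +x end; fits one way only. Lowest 5 mm is 2 mm smaller all round. Gripping rib on top in the middle: 50 along x, 14 thick in y, 13 to 43 mm above the underside. Origin: centre of the plate's underside; z up. The smaller one without ear is not wanted.
- cassette_ear (a point): centre of the ear on the underside of the cassette, at (+28, +41, 0) mm in the cassette's frame.
- bar (a joint): the retaining bar's slide, m: 0 = fully back, clear of the pocket; 0.045 = fully home, over the last 15 mm of the cassette's +x end. It grows as the bar moves along the station's -x. At the start it stands over the pocket's end. Friction about 2.5 N; it stays where left, hard stop at either end.
- bar_grip (a point): middle of the bar's upright black grip tab, 83 mm above the bench: tab 26 mm along station x (the sliding direction), 14 mm thick in station y, from 68 to 98 mm above the bench, on the bar's aluminium plate (40 along x, 110 along y, 62 to 68 mm above the bench). Moves with the bar; axes are the station's.
- blank: smaller white cassette without ear, 76 x 64 x 43 mm; leave alone; bystander, origin at the centre of its underside
- marker: marker pen lying, 125 mm long; bystander, origin at the centre of its underside
- buffer_jar: small jar, 42 mm diameter, 55 mm high; bystander, origin at the centre of its underside
- tip_box: box 88 x 124 x 60 mm with red lid; bystander, origin at the centre of its underside

How it is judged:
By the outcome, as a careful person would: the job done as asked, in the order asked, and still so for the second after the job is handed in, with the robot touching nothing.
It also fails if it takes over 64 s, if anything falls off the work surface, if the arm or the gripper's body presses on something with over 40 N, if the wrist force passes 120 N, or if a joint passes its speed limit or range.

ROBOT

A 6-joint arm with a two-finger parallel gripper is mounted at the origin on the work surface. World frame = base frame: x ahead of the robot, y to its left, z up, the work surface at z = 0. Lengths are in mm, angles in rad, forces in N, time in s.
With the tool pointing down it reaches from about 400 to 925 mm from the base axis. Payload 12.5 kg.
Tool frame: the origin (TCP) lies at the centre of the arm's flange, where the gripper is bolted on; the fingertips stand 190 mm ahead of it and the grasp point (between the pads) lies 171 mm ahead of it; z points along the fingers, y is the line along which they close (so a half turn about z gives the same grasp; the last joint's range is limited). The gripper opens to 95 mm and grips with 3 to 60 N. Pads are 20 mm wide; open, the fingers measure 119 mm over their backs; the gripper's body (75 mm by 180 mm) begins 59 mm behind the grasp point.
Start: joints at [-1.386, 0.491, 1.559, -0, 1.092, -0.106], TCP at [179.219, -598.753, 404.761] pointing down, gripper open.
Joint ranges: [-3.1, 3.1], [-0.84, 2.19], [0.05, 2.79], [-1.13, 4.28], [0.06, 2.93], [-2.69, 2.69]. Speed limits (rad/s): [2.22, 2.22, 2.79, 3.14, 3.14, 3.14].

INTERFACE

Orientations are given as a rotation vector (axis times angle).
In Python, from bench import manip gives the robot as it stands. Calls block until the motion is done:
- manip.reach(position, orientation): joint-space move of the TCP to a pose.
- manip.movel(position, rotation=None, vel=150): straight line of the TCP; rotation=None keeps the orientation; vel is the mean speed in mm/s.
- manip.move_j(angles): joint-space move.
- manip.move_gripper(opening, force=None): finger opening in mm; force is the grip in N (None keeps the last); returns when the fingers have stopped.
- manip.wait(seconds).
- manip.ik(position, orientation): joint angles nearest the present ones, or None.
- manip.get_image(name): name is "scene" or "top" or "wrist"; returns a dict with "img" (480x640x3 uint8, red, green, blue), "depth" (480x640 float32, mm along the optical axis (not along the pixel's ray), 0 where there is no reading), "fx", "fy", "cx", "cy" (pixels), "pose" (4x4, takes a point from camera to world coordinates); the wrist camera has in their place "hand_eye" (4x4, takes a point from camera to tool coordinates, whose origin is the TCP and whose axes are the flange's). Camera axes: x right, y up, looking along -z (the intrinsics and any distortion apply to the point x, -y, -z); pixel columns grow to the right and rows downward; lengths in mm; the calibration is good to about 2 mm. A picture is of the moment at which its call begins: read the wrist's pose just before it.
A pose or a line that the arm cannot do raises manip.PlanningError and nothing moves.
- manip.sign_off(): hands the job in, once; it reports no verdict.
Trained networks look in a picture, given as the dict that the camera call returned (one of the last four; its "shot" number tells which), for a name from the list of things; names that differ only in an ending like _2 or _b are one class to them, and where a whole thing is asked for, a point or a joint stands for the part that bears it (a point fixed in the world has none). Each returns a list of dicts, best first, with "conf" (0 to 1); they miss things now and then, are a little off and sometimes report something else, mostly with a low value. They report only what shows in the picture. A call takes as long as a camera call.
- manip.silhouettes(picture, name): "region" (480x640 bool, what is visible of it) and "box" ([left, top, width, height] as shares, 0 to 1, of the picture: columns of its width, rows of its height, round what is visible of it).
- manip.landmark_of(picture, name): "centre" ([column, row] as shares, 0 to 1, of the picture: columns of its width, rows of its height: a listed point, or the origin of a listed thing).
Readings, each from a call of its own:
- manip.read_time_s(): time.
- manip.read_qpos(): joint angles.
- manip.read_dq(): joint speeds.
- manip.read_joint_torque(): joint torques, N m.
- manip.read_eef_pos(): TCP position.
- manip.read_orientation(): TCP orientation.
- manip.read_contact_force(): force on the tool from outside, world axes, zero at the start.
- manip.read_ft_torque(): the same for the moment, N m.
- manip.read_finger_gap(): finger opening in mm.
Only numpy, scipy, OpenCV 4.12 (cv2) and the standard library are available. Lean on these libraries where they do the work, as an engineer would, in place of code of your own. Each camera call takes 0.05 s, during which the arm holds its last target. There are 200 camera calls.

## Working session

There is one attempt and no reset: what is moved stays moved. The work goes in short steps, each a Python script; the robot and the scene stay as the last script left them, time stands still between calls to the robot, and variables do not carry over. Pictures are saved under pics/ and viewed, on a budget of 10 in all, crops included, one or two more only if the job needs it, and the job is handed in when it is done.

```bash
ls; mkdir -p pics; cat > h.py <<'E'
import numpy as np, cv2
from scipy.spatial.transform import Rotation as R
from bench import manip as m
def T_cam(p, tcp=None):
    if 'pose' in p: return np.array(p['pose'])
    T=np.eye(4); T[:3,:3]=R.from_rotvec(tcp[1]).as_matrix(); T[:3,3]=tcp[0]
    return T@np.array(p['hand_eye'])
def shot(name):
    tcp=(m.read_eef_pos(),m.read_orientation()); p=m.get_image(name); return p,T_cam(p,tcp)
def ray(p,T,u,v):
    d=np.array([(u-p['cx'])/p['fx'],-(v-p['cy'])/p['fy'],-1.0]); return T[:3,:3]@d, T[:3,3]
def on_z(p,T,u,v,z):
    d,o=ray(p,T,u,v); return o+d*(z-o[2])/d[2]
def cloud(p,T,mask=None):
    v,u=np.nonzero((p['depth']>0)&(mask if mask is not None else True)); z=p['depth'][v,u]
    c=np.stack([(u-p['cx'])/p['fx']*z,-(v-p['cy'])/p['fy']*z,-z],1)
    return c@T[:3,:3].T+T[:3,3]
def save(p,f): cv2.imwrite('pics/'+f,p['img'][:,:,::-1])
def lm(p,n): 
    return [(round(d['conf'],2),d['centre'][0]*640,d['centre'][1]*480) for d in m.landmark_of(p,n)[:3]]
def rv(yaw): # tool down, tool y axis (closing) at angle yaw+90 from world x
    return (R.from_euler('z',yaw)*R.from_euler('x',np.pi)).as_rotvec()
E
python3 - <<'E'
from h import *
p,T=shot('top'); save(p,'top.png')
print({k:p[k] for k in p if k not in('img','depth')})
for n,z in [('station',0),('pocket',46),('pocket_notch',46),('cassette',0),('cassette_ear',0),('bar_grip',83),('blank',0),('marker',0),('buffer_jar',0),('tip_box',0)]:
    for c,u,v in lm(p,n): print(n,c,round(u),round(v),on_z(p,T,u,v,z).round(1))
s,Ts=shot('scene'); save(s,'scene.png')
print(m.read_orientation(),m.read_time_s(), m.read_contact_force())
E
```

```text
pics
{'fx': 488.0929860872341, 'fy': 488.0929860872341, 'cx': 327.7068641077237, 'cy': 241.57751592887158, 'pose': array([[ 2.12362759e-02,  9.90467472e-01, -1.36099994e-01,
         4.24167127e+02],
       [-9.99706914e-01,  1.94544890e-02, -1.44086220e-02,
         1.07934634e+01],
       [-1.16235156e-02,  1.36366090e-01,  9.90590321e-01,
         1.20297586e+03],
       [ 0.00000000e+00,  0.00000000e+00,  0.00000000e+00,
         1.00000000e+00]]), 'shot': 1}
station 0.8 269 243 [582.  174.1   0. ]
pocket 0.59 271 256 [545.  162.4  46. ]
pocket 0.35 337 318 [402.3   1.4  46. ]
pocket_notch 0.64 252 241 [581.4 208.2  46. ]
cassette 0.91 419 269 [ 526.4 -199.     0. ]
cassette_ear 0.55 405 282 [ 492.8 -164.1    0. ]
bar_grip 0.94 267 223 [619.2 170.5  83. ]
blank 0.81 516 324 [ 396.1 -431.2    0. ]
marker 0.84 335 180 [746.4  12.7   0. ]
buffer_jar 0.64 338 321 [395.5  -1.6   0. ]
buffer_jar 0.51 254 239 [591.2 213.    0. ]
tip_box 0.61 140 319 [388.4 483.9   0. ]
tip_box 0.23 517 323 [ 399.7 -433.8    0. ]
[ 3.10836604e+00  4.55214072e-01 -3.53013452e-06] 0.6 [-0.22375892  0.24200561  0.01187901]
```

View pics/top.png

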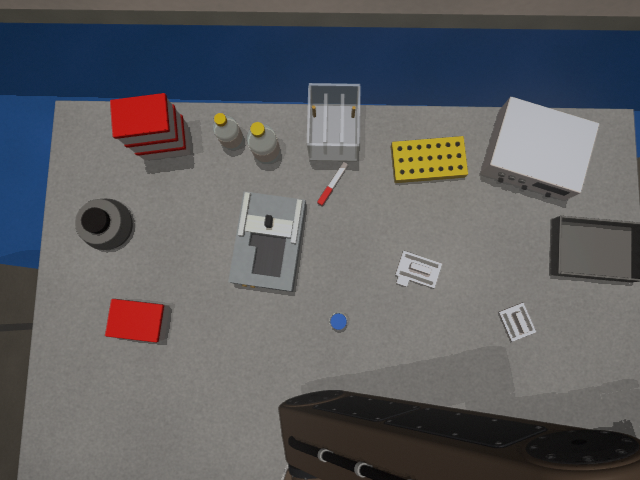

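View pics/scene.png

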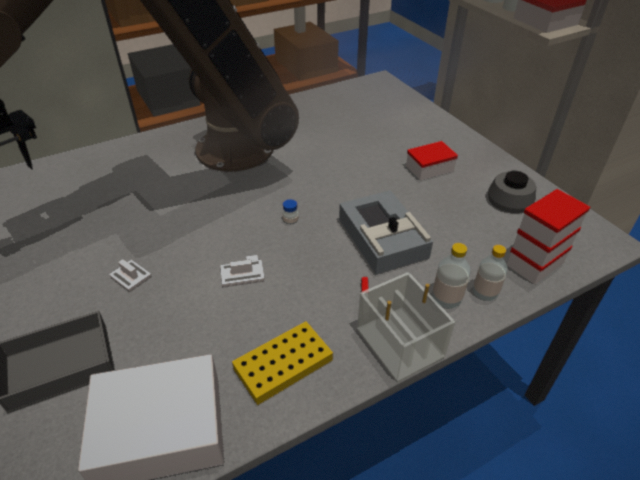

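Top view: the station is at about (269,243). Its bar end points up the image (world +x) and its notch is on the left (+y), so its yaw is about -8°. The eared cassette is at (419,269) with its ear at lower left (403,282), so its yaw is about 72°. I'll take a close wrist look at the station.

```bash
cat >> h.py <<'E'
def look(target, yaw, tz, go=True):
    he=np.array(m.get_image('wrist')['hand_eye']); Rt=R.from_rotvec(rv(yaw)).as_matrix()
    o=Rt@he[:3,3]+[0,0,tz]; d=Rt@(-he[:3,2]); hit=o+d*(target[2]-o[2])/d[2]
    pos=np.array([target[0]-hit[0],target[1]-hit[1],tz])
    m.reach(pos,rv(yaw)); return pos
def jopts(pos,yaw):
    for y in (yaw,yaw+np.pi,yaw-np.pi):
        q=m.ik(pos,rv(y)); print(round(y,2), None if q is None else np.round(q,2))
E
python3 - <<'E'
from h import *
p=m.get_image('wrist'); print(np.round(p['hand_eye'],3), p['fx'],p['cx'],p['cy'])
jopts([610,170,300],-0.14); jopts([526,-199,300],1.25)
look([590,170,60],-0.14,420) if m.ik([590,170,420],rv(-0.14)) is not None else None
print(m.read_time_s(),m.read_qpos())
p,T=shot('wrist'); save(p,'w1.png')
for n,z in [('station',0),('pocket',46),('pocket_notch',46),('bar_grip',83)]:
    for c,u,v in lm(p,n): print(n,c,round(u),round(v),on_z(p,T,u,v,z).round(1))
np.savez('w1.npz',img=p['img'],depth=p['depth'],T=T,k=[p['fx'],p['fy'],p['cx'],p['cy']])
E
```

```text
[[ 1.0000e-03  9.6800e-01  2.5100e-01  7.1487e+01]
 [ 1.0000e+00 -1.0000e-03 -0.0000e+00  7.8700e-01]
 [ 0.0000e+00  2.5100e-01 -9.6800e-01  1.9539e+01]
 [ 0.0000e+00  0.0000e+00  0.0000e+00  1.0000e+00]] 351.61278726996466 312.94391320707047 239.45014429377542
-0.14 [ 0.17  0.62  1.64 -0.    0.88  1.88]
3.0 [ 0.17  0.62  1.64  0.    0.88 -1.26]
-3.28 [ 0.17  0.62  1.64  0.    0.88 -1.26]
1.25 [-0.48  0.53  1.82 -0.    0.79 -0.16]
4.39 None
-1.89 None
3.775 [ 1.64913753e-01  4.84118651e-01  1.52743171e+00 -1.05668369e-04
  1.13006844e+00  1.87652259e+00]
station 0.77 313 231 [584.8 170.4   0. ]
pocket 0.88 321 271 [551.6 166.5  46. ]
pocket_notch 0.56 281 247 [583.4 204.8  46. ]
bar_grip 0.87 314 209 [624.3 164.1  83. ]
bar_grip 0.69 626 237 [ 557.8 -120.    83. ]
```

View pics/w1.png

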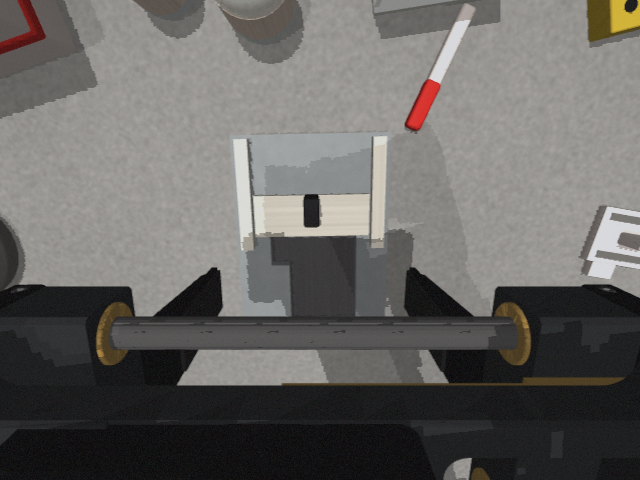

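The wrist view shows the bar at (311,215), the tab at (311,210), and the rails on either side. The pocket is partly behind the gripper. I'll get the station pose from depth and fit to its known geometry.

```bash
python3 - <<'E'
from h import *
d=np.load('w1.npz'); fx,fy,cx,cy=d['k']; p=dict(depth=d['depth'],fx=fx,fy=fy,cx=cx,cy=cy); T=d['T']
P=cloud(p,T); P=P[(abs(P[:,0]-590)<200)&(abs(P[:,1]-170)<140)]
print(np.histogram(P[:,2],bins=np.arange(-5,110,3)))
def fit(lo,hi):
    Q=P[(P[:,2]>lo)&(P[:,2]<hi)]; Q=Q[(Q[:,0]>470)]
    c,s,a=cv2.minAreaRect(Q[:,:2].astype(np.float32)); print(lo,hi,len(Q),np.round(c,1),np.round(s,1),round(a,2),Q[:,2].mean())
fit(70,75); fit(64,76); fit(56,76); fit(90,104)
for lo,hi in((70,75),(62,69),(90,104),(56,61.5),(42,50)):
    Q=P[(P[:,2]>lo)&(P[:,2]<hi)]; 
    if len(Q): print(lo,hi,len(Q),Q.min(0).round(1),Q.max(0).round(1),Q.mean(0).round(1))
im=np.full((600,560,3),40,np.uint8)
from matplotlib import cm
E
true
```

```text
(array([   44, 32468, 12295,    52,    61,    69,   299,   448,    16,
          28,    39,    32,    36,    35,    37,    42,   588,  5042,
         151,   105,   112, 10259,  3795,   270,  4211,  2430,   757,
          91,    52,    64,    63,    63,    73,   114,   507,   118,
          36,     0]), array([ -5,  -2,   1,   4,   7,  10,  13,  16,  19,  22,  25,  28,  31,
        34,  37,  40,  43,  46,  49,  52,  55,  58,  61,  64,  67,  70,
        73,  76,  79,  82,  85,  88,  91,  94,  97, 100, 103, 106, 109]))
70 75 3161 [685.6 159.8] [138.4 203.7] 83.1 72.40127684935159
64 76 7668 [685.6 159.8] [138.4 203.7] 83.1 70.04861021108795
56 76 21799 [646.2 164.6] [150.5 283.4] 83.13 63.87961043410227
90 104 859 [702.4 174.7] [183.   30.8] 9.65 97.90291830099422
70 75 3161 [577.   91.3  70. ] [789.9 240.2  75. ] [642.  166.2  72.4]
62 69 3919 [502.4  91.9  62. ] [789.7 249.5  69. ] [623.  168.8  67.4]
90 104 859 [611.6 159.1  90. ] [790.  205.2 104. ] [697.1 177.1  97.9]
56 61.5 12743 [496.8  84.6  56. ] [790.  255.5  61.5] [617.1 170.6  60.4]
42 50 5706 [495.7 127.6  42. ] [790.  216.1  50. ] [553. 170.  47.]Traceback (most recent call last):
  File "<stdin>", line 13, in <module>
ModuleNotFoundError: No module named 'matplotlib'
```

```bash
python3 - <<'E'
from h import *
d=np.load('w1.npz'); fx,fy,cx,cy=d['k']; p=dict(depth=d['depth'],fx=fx,fy=fy,cx=cx,cy=cy); T=d['T']
P=cloud(p,T); P=P[(P[:,0]>470)&(P[:,0]<715)&(abs(P[:,1]-170)<110)]
def fit(lo,hi,Q=P):
    Q=Q[(Q[:,2]>lo)&(Q[:,2]<hi)]
    c,s,a=cv2.minAreaRect(Q[:,:2].astype(np.float32)); print(lo,hi,len(Q),np.round(c,1),np.round(s,1),round(a,2)); return a
fit(71,75);a=fit(70,76); 
yaw=np.deg2rad(a-90); c,s=np.cos(yaw),np.sin(yaw); Rm=np.array([[c,s],[-s,c]])
Q=np.c_[P[:,:2]@Rm.T,P[:,2]]
def ext(n,M): print(n,len(M),np.percentile(M,[.5,1,2,98,99,99.5],axis=0)[:,:2].round(1).tolist())
ext('rails',Q[(Q[:,2]>71.5)&(Q[:,2]<75)]); ext('top',Q[(Q[:,2]>58)&(Q[:,2]<63)]); ext('tab',Q[(Q[:,2]>95)&(Q[:,2]<101)]); 
ext('bar',Q[(Q[:,2]>66)&(Q[:,2]<70)]); ext('pocket',Q[(Q[:,2]>43)&(Q[:,2]<49.5)])
print(a,yaw)
# back wall edge fit: per-slice yaw from rails' outer sides
E
```

```text
71 75 2882 [636.1 165.7] [138.4 104. ] 83.12
70 76 3075 [636.2 165.7] [138.4 104. ] 83.15
rails 2695 [[560.5, 171.6], [561.2, 171.7], [562.4, 172.0], [662.1, 308.9], [663.0, 309.2], [663.7, 309.3]]
top 13900 [[483.1, 165.9], [484.2, 166.2], [486.2, 167.0], [666.5, 314.0], [667.2, 314.7], [667.6, 315.1]]
tab 466 [[587.1, 233.7], [587.7, 233.8], [588.2, 233.8], [612.7, 247.0], [612.8, 247.2], [612.9, 247.2]]
bar 4283 [[572.0, 183.4], [572.3, 183.4], [572.6, 185.7], [612.8, 295.3], [634.6, 297.4], [653.1, 297.5]]
pocket 5587 [[475.9, 196.8], [476.2, 197.1], [477.1, 198.0], [565.1, 278.2], [565.8, 280.6], [566.0, 281.7]]
83.15150451660156 -0.1195287949932634
```

```bash
cat >> h.py <<'E'
SY=-0.1195; SO=np.array([582.55,172.1])
def S(x,y,z): # station -> world
    c,s=np.cos(SY),np.sin(SY); return np.array([SO[0]+c*x-s*y,SO[1]+s*x+c*y,z])
def st(): print('t',round(m.read_time_s(),1),'F',np.round(m.read_contact_force(),1),'gap',round(m.read_finger_gap(),1),'pos',np.round(m.read_eef_pos(),1))
E
python3 - <<'E'
from h import *
m.move_gripper(50,10)
m.reach(S(42.1,0,300),rv(SY)); st()
m.movel(S(42.1,0,262),vel=60); st()
m.move_gripper(5,12); st()
m.movel(S(42.1+30,0,262),vel=50); st()
m.movel(S(42.1+38.5,0,262),vel=20); st()
m.move_gripper(45); st()
m.movel(S(42.1+38.5,0,310)); st()
look([526,-199,20],1.25,420); st()
p,T=shot('wrist'); save(p,'w2.png')
np.savez('w2.npz',img=p['img'],depth=p['depth'],T=T,k=[p['fx'],p['fy'],p['cx'],p['cy']])
for n,z in [('cassette',0),('cassette_ear',0)]:
    for c,u,v in lm(p,n): print(n,c,round(u),round(v),on_z(p,T,u,v,z).round(1))
P=cloud(p,T); P=P[(abs(P[:,0]-526)<110)&(abs(P[:,1]+199)<110)]
print(np.histogram(P[:,2],bins=np.arange(-5,55,3)))
for lo,hi in((38,50),(8,18),(8,50)):
    Q=P[(P[:,2]>lo)&(P[:,2]<hi)]
    c,s,a=cv2.minAreaRect(Q[:,:2].astype(np.float32)); print(lo,hi,len(Q),np.round(c,1),np.round(s,1),round(a,2))
E
```

```text
t 5.5 F [0.2 0.2 1.4] gap 49.8 pos [624.7 167.2 300.8]
t 6.3 F [-0.9  0.2 -0.1] gap 49.7 pos [624.5 167.1 262.1]
t 7.0 F [0.3 1.  1. ] gap 14.1 pos [624.4 167.1 262.1]
t 7.7 F [3.6 0.8 1.1] gap 13.9 pos [654.5 163.4 262.1]
t 8.3 F [-10.4   1.5   8.4] gap 14.0 pos [661.7 162.7 261.8]
t 9.0 F [ 0.2 -0.5 -1. ] gap 44.4 pos [662.6 162.5 262. ]
t 9.5 F [0.4 0.4 0.4] gap 45.1 pos [662.4 162.5 309.9]
t 11.2 F [-0.1  0.1 -0.1] gap 44.7 pos [ 534.4 -172.8  419.6]
cassette 0.89 310 235 [ 523.8 -198.9    0. ]
cassette_ear 0.73 275 208 [ 495.2 -155.5    0. ]
(array([   20, 18793,  7070,     4,    16,  1012,  3552,    26,     3,
          10,     4,     9,     5,     8,     6,   192,   415,     0,
           0]), array([-5, -2,  1,  4,  7, 10, 13, 16, 19, 22, 25, 28, 31, 34, 37, 40, 43,
       46, 49, 52]))
38 50 612 [ 524.6 -194.6] [50.1 13.6] 71.74
8 18 4598 [ 516.3 -191.8] [100.   81.5] 72.63
8 50 5253 [ 516.3 -191.8] [100.   81.5] 72.63
```

View pics/w2.png

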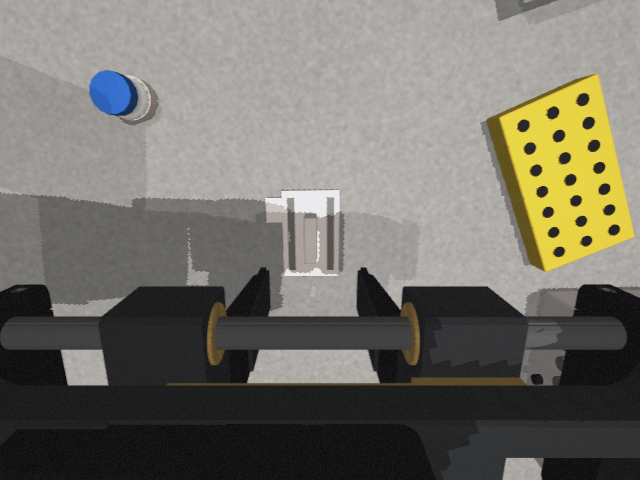

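The bar reached its back stop (10 N reaction). The wrist view shows the eared cassette at (310,235) with its ear at upper left (275,208), consistent with yaw 1.264. Next: pick it up, carry it over the pocket and look.

```bash
python3 - <<'E'
from h import *
cy=1.264; c=[524.8,-194.5]
m.reach([*c,250],rv(cy)); st()
m.movel([*c,208],vel=70); st()
m.move_gripper(5,30); st()
m.movel([*c,330],vel=150); st()
m.reach(S(-30,-10,330),rv(SY)); st()
m.movel(S(-30,-10,285),vel=80); st()
p,T=shot('wrist'); save(p,'w3.png')
np.savez('w3.npz',img=p['img'],depth=p['depth'],T=T,k=[p['fx'],p['fy'],p['cx'],p['cy']])
for n,z in [('cassette',77),('cassette_ear',77),('pocket_notch',46),('bar_grip',83)]:
    for cc,u,v in lm(p,n): print(n,cc,round(u),round(v),on_z(p,T,u,v,z).round(1))
print('want',S(-30,-10,0),S(-2,31,0), 'bargrip back', S(77,0,0))
s,_=shot('scene'); cv2.imwrite('pics/s3.png',cv2.resize(s['img'][150:300,290:490,::-1],None,fx=4,fy=4,interpolation=2))
P=cloud(p,T)
import numpy as np
Q=P.copy(); Q[:,:2]=(P[:,:2]-SO)@np.array([[np.cos(SY),-np.sin(SY)],[np.sin(SY),np.cos(SY)]])
np.save('q3.npy',Q)
for lo,hi in((87,93),(71,75),(95,101)):
    M=Q[(Q[:,2]>lo)&(Q[:,2]<hi)&(abs(Q[:,0])<110)&(abs(Q[:,1])<75)]
    print(lo,hi,len(M),np.percentile(M,[1,2,50,98,99],axis=0)[:,:2].round(1).tolist() if len(M) else '')
E
```

```text
t 12.1 F [ 0.2 -1.2  0.4] gap 45.1 pos [ 525.4 -194.6  250.8]
t 12.8 F [-0.4  0.1 -0. ] gap 45.0 pos [ 524.9 -194.6  208. ]
t 13.5 F [-0.6  0.   1.6] gap 13.7 pos [ 524.8 -194.5  208.1]
t 14.4 F [-0.1  0.2 -1. ] gap 13.8 pos [ 524.6 -194.4  329.2]
t 16.2 F [ 0.2 -0.  -1.4] gap 13.8 pos [551.7 165.3 329.8]
t 16.9 F [-1.  -0.9 -1.4] gap 13.9 pos [551.7 165.7 285.2]
cassette 0.98 310 276 [553.1 166.7  77. ]
cassette_ear 0.94 237 229 [584.9 203.3  77. ]
bar_grip 0.69 293 71 [659.4 161.9  83. ]
want [551.57179108 165.74778996   0.        ] [584.25995269 203.11735098   0.        ] bargrip back [659.00086432 162.92038432   0.        ]
87 93 12325 [[-75.9, -41.3], [-73.8, -40.6], [0.7, -2.3], [20.9, 37.3], [21.3, 38.4]]
71 75 9879 [[3.5, -68.8], [4.7, -68.5], [59.6, 56.5], [104.3, 68.5], [105.2, 68.7]]
95 101 2178 [[-17.0, -18.6], [-16.8, -14.3], [77.2, -0.5], [90.1, 6.5], [90.6, 6.6]]
```

View pics/w3.png

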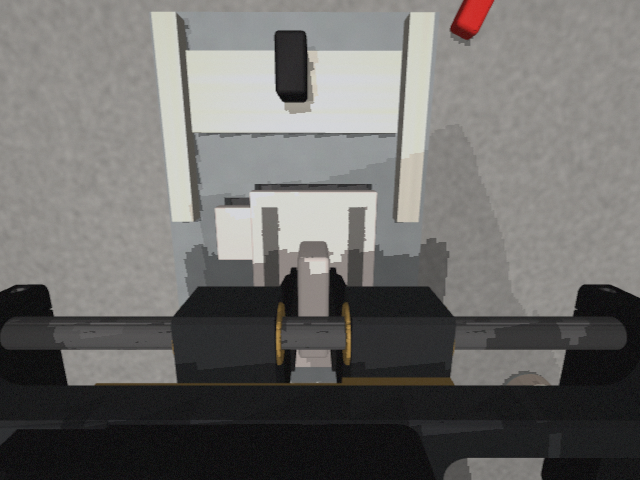

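View pics/s3.png

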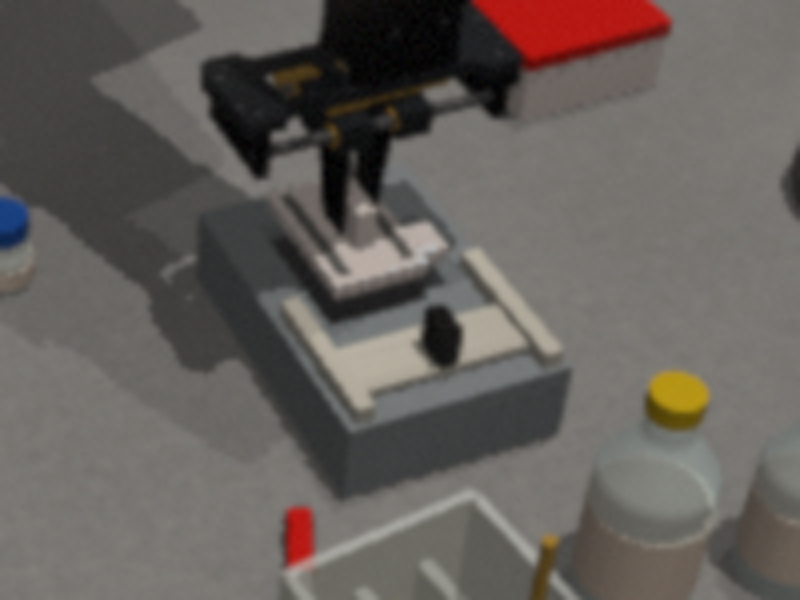

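The cassette is held square above the pocket: ear at (235,232), notch edge just showing above it, and a dark pocket strip visible along its front edge at row 187. I'll compare edges numerically before lowering.

```bash
python3 - <<'E'
import numpy as np
Q=np.load('q3.npy')
def edge(M,ax,side,bins):  # per-bin extreme along ax, line fit
    o=1-ax; xs=[];es=[]
    for a in np.arange(*bins,3):
        k=M[(M[:,o]>a)&(M[:,o]<a+3),ax]
        if len(k)>5: xs.append(a+1.5); es.append((k.max() if side>0 else k.min()))
    f=np.polyfit(xs,es,1); return round(np.median(es),2),'slope',round(f[0],4),len(xs)
C=Q[(Q[:,2]>86)&(Q[:,2]<94)&(Q[:,0]<40)]; r=Q[(Q[:,2]>70.5)&(Q[:,2]<76)]
print('zc',np.median(C[:,2]),'zr',np.median(r[:,2]))
print('cas +x',edge(C,0,1,(-35,18))); print('cas -y',edge(C,1,-1,(-10,16))); print('ear +y',edge(C,1,1,(-12,10))); print('cas+y',edge(C[(C[:,1]<30)],1,1,(14,19)))
print('rail -y outer',edge(r,1,-1,(8,100)),'+y outer',edge(r,1,1,(8,100)))
for s in(1,-1):
    k=r[(r[:,1]*s>56)&(r[:,1]*s<70)]; print('rail end',s,edge(k,0,-1,(58,67) if s>0 else (-67,-58)),edge(k,0,1,(58,67) if s>0 else (-67,-58)))
pk=Q[(Q[:,2]>43)&(Q[:,2]<49)&(abs(Q[:,0]-20)<20)&(abs(Q[:,1]+10)<30)]; print('pocket +x end',edge(pk,0,1,(-38,18)))
t=Q[(Q[:,2]>57)&(Q[:,2]<63)&(Q[:,0]<45)&(abs(Q[:,1]+10)<25)]; print('top edge near pocket',edge(t,0,-1,(-35,15)))
tb=Q[(Q[:,2]>95)&(Q[:,2]<101)&(Q[:,0]>50)]; print('tab',tb[:,:2].min(0),tb[:,:2].max(0))
E
```

```text
zc 90.60552811312783 zr 72.46136171211786
cas +x (np.float64(21.34), 'slope', np.float64(-0.0002), 18)
cas -y (np.float64(-41.97), 'slope', np.float64(0.0015), 9)
ear +y (np.float64(39.78), 'slope', np.float64(0.0117), 8)
cas+y (np.float64(21.95), 'slope', np.float64(-0.0416), 2)
rail -y outer (np.float64(-69.08), 'slope', np.float64(-0.0013), 31) +y outer (np.float64(69.07), 'slope', np.float64(-0.0009), 31)
rail end 1 (np.float64(2.16), 'slope', np.float64(-0.0189), 3) (np.float64(106.23), 'slope', np.float64(0.0332), 3)
rail end -1 (np.float64(2.28), 'slope', np.float64(0.0174), 3) (np.float64(106.48), 'slope', np.float64(0.0087), 3)
pocket +x end (np.float64(20.54), 'slope', np.float64(-0.0012), 19)
top edge near pocket (np.float64(-110.03), 'slope', np.float64(-0.0006), 17)
tab [65.00480126 -6.87033613] [91.28193791  6.90563806]
```

Edges agree to about 0.3 mm except that the cassette is 1.1 mm too far in +x. I'll correct that and lower under force watch.

```bash
python3 - <<'E'
from h import *
X=-31.1
m.movel(S(X,-10,270),vel=40); st()
z=270
while z>251:
    z-=1.0 if z<=257 else 2.0
    m.movel(S(X,-10,z),vel=25); F=np.array(m.read_contact_force())
    print(z,F.round(1),round(m.read_eef_pos()[2],2))
    if F[2]>6 or np.hypot(F[0],F[1])>8: break
st()
p,T=shot('wrist'); save(p,'w4.png'); P=cloud(p,T); Q=P.copy(); Q[:,:2]=(P[:,:2]-SO)@np.array([[np.cos(SY),-np.sin(SY)],[np.sin(SY),np.cos(SY)]])
C=Q[(abs(Q[:,0]-12)<6)&(abs(Q[:,1]+10)<31)&(Q[:,2]>45)&(Q[:,2]<75)]; G=Q[(abs(Q[:,0]-35)<8)&(abs(Q[:,1]+10)<30)&(Q[:,2]>45)]
print('cassette end z',np.median(C[:,2]),'top z',np.median(G[:,2]))
E
```

```text
t 17.7 F [ 0.1 -0.3 -1. ] gap 14.2 pos [550.5 165.9 269.7]
268.0 [-0.1 -0.4 -1.3] 268.03
266.0 [ 0.6  0.1 -1.7] 265.92
264.0 [ 0.6  0.8 -0.6] 263.88
262.0 [-0.4 -0.7 -1.1] 261.85
260.0 [-0.3  0.7 -2.2] 259.83
258.0 [-0.5 -0.4 -0.4] 257.84
256.0 [-0.5 -1.3 -1.1] 255.87
255.0 [ 0.5 -0.4 -1.4] 254.95
254.0 [ 0.4 -1.2  1.8] 254.15
253.0 [-3.1 -0.7 13.4] 254.11
t 20.2 F [-3.1 -0.7 13.4] gap 13.9 pos [550.5 165.9 254.1]
cassette end z 59.59087210624102 top z 60.509643918105155
```

It seated on the floor at TCP 254.1 (expected 254) with a 13 N reaction. Next: release, rise, push the bar home and look.

```bash
python3 - <<'E'
from h import *
m.movel(S(-31.1,-10,254),vel=20); st()
m.move_gripper(40,12); st()
m.movel(S(-31.1,-10,310),vel=100); st()
p,T=shot('wrist'); save(p,'w5.png'); P=cloud(p,T); Q=P.copy(); Q[:,:2]=(P[:,:2]-SO)@np.array([[np.cos(SY),-np.sin(SY)],[np.sin(SY),np.cos(SY)]])
C=Q[(abs(Q[:,0]-12)<6)&(abs(Q[:,1]+10)<31)&(Q[:,2]>45)&(Q[:,2]<75)]; G=Q[(abs(Q[:,0]-35)<8)&(abs(Q[:,1]+10)<30)&(Q[:,2]>45)]
print('cassette end z',np.median(C[:,2]),'top z',np.median(G[:,2]))
m.reach(S(78,0,300),rv(SY)); m.movel(S(78,0,262),vel=60); st()
m.move_gripper(5,12); st()
m.movel(S(38,0,262),vel=50); st()
for x in (35,33,31.5,30,29):
    m.movel(S(x,0,262),vel=20); st()
    if m.read_contact_force()[0]>8: break
m.move_gripper(40); st()
m.movel(S(33,0,340),vel=120)
m.movel(S(-20,0,400),vel=150); st()
p,T=shot('wrist'); save(p,'w6.png'); P=cloud(p,T); Q=P.copy(); Q[:,:2]=(P[:,:2]-SO)@np.array([[np.cos(SY),-np.sin(SY)],[np.sin(SY),np.cos(SY)]])
tb=Q[(Q[:,2]>95)&(Q[:,2]<101)&(abs(Q[:,1])<12)&(Q[:,0]>5)&(Q[:,0]<110)]; print('tab',tb.min(0),tb.max(0))
b=Q[(Q[:,2]>66)&(Q[:,2]<70)&(abs(Q[:,1])<50)&(Q[:,0]>-5)&(Q[:,0]<110)]; print('bar x',np.percentile(b[:,0],[1,99]))
E
```

```text
t 20.5 F [-1.6 -0.1  4.8] gap 14.1 pos [550.5 165.9 254.1]
t 21.2 F [ 0.1 -0.4  0.2] gap 40.0 pos [550.5 165.9 254. ]
t 21.9 F [-0.1 -0.  -0.8] gap 39.7 pos [550.3 165.8 309.7]
cassette end z 59.588767158601115 top z 60.4928038665486
t 23.3 F [ 0.5 -0.5  1. ] gap 39.9 pos [660.1 162.8 262.1]
t 23.8 F [-0.  -0.5  2.1] gap 13.8 pos [660.  162.8 262.1]
t 24.8 F [-3.   0.9  5.4] gap 14.0 pos [620.1 167.7 262.1]
t 25.1 F [0.1 1.1 4.6] gap 14.1 pos [617.3 168.  262.1]
t 25.3 F [1.  1.1 4.8] gap 13.9 pos [615.3 168.2 262.1]
t 25.6 F [ 7.2 -0.7  1.5] gap 14.5 pos [614.6 168.2 262.2]
t 25.8 F [12.1 -0.3 -0.8] gap 14.3 pos [613.7 168.3 262.2]
t 26.5 F [-0.1 -0.6  0.2] gap 40.0 pos [612.3 168.5 262. ]
t 28.0 F [ 0.3 -0.2 -0.2] gap 39.6 pos [562.9 174.5 399.5]
tab [20.83453114 -6.84939243 95.22186785] [ 45.84656492   6.79222518 100.43181656]
bar x [ 5.29357457 44.37008371]
```

View pics/w6.png

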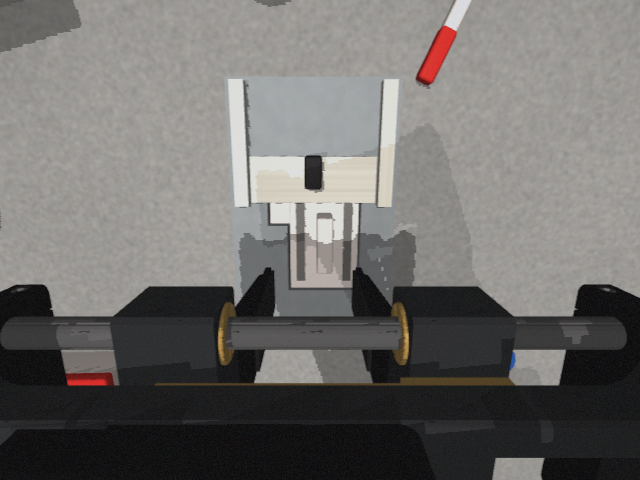

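The view shows the bar against its home stop, with the tab at (313,172). The cassette sits flush in the pocket with its ear in the notch at (280,212). The bar's edge is at station x ≈ 5 mm, as expected. Handing in.

```bash
python3 - <<'E'
from h import *
m.wait(0.3); st(); m.sign_off()
E
```

```text
t 28.3 F [0.5 0.1 0.1] gap 40.3 pos [562.9 174.4 399.5]
the job is handed in; nothing more can be done
```

The eared cassette is locked in the pocket and the job is handed in at 28.3 s of the 64 s allowed. I slid the bar back to its stop and turned the cassette about 79° to match the pocket. I lowered it in small steps until it touched the floor, let go, and pushed the bar home to its stop.

What the last checks showed:
- **Cassette:** it touched down at TCP height 254.1 mm (254 expected), with a peak reaction of 13 N. Its top measured 0.9 mm below the station's top, where 1 mm is nominal, so it lies flat. It did not move when released.
- **Bar:** it met its home stop at 12 N. The tab stands at station x ≈ 33.3 mm (33.1 expected) and the bar's edge at about 5.3 mm (5 expected).
- **Gripper:** it is open and well clear, with contact force near zero.
- **Other things on the bench:** the arm did not touch any of them. I took no final overall picture to confirm their positions.

The only disagreement was a 1.1 mm offset of the cassette along the station's x axis, seen above the pocket. I corrected it before lowering.

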